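# Run the scraper round the template's large hole

### The job

Take the edge scraper from its rest and clean the edge of the largest hole in the white spreading template: put the blade down into the hole, bring it against the edge on the side next to the tab, and run it gently all the way round clockwise (seen from above), keeping it steadily against the edge, until it is back at the tab side. Then put the scraper back in its rest, collar down on the block, and let go; leave the chocolates, the nut bowl, the mug and the jar alone.

Things in the scene. Friction and masses are not known exactly. Their poses are not given: they have to be found in the camera images.
- template: White plastic plate 140 x 130 x 12 mm on four 28 mm rubber feet, fixed, at any yaw; top face 40 mm above the table. Three round through holes, 64, 34 and 24 mm across; a flat tab 36 mm wide sticks out 36 mm from the middle of one 130 mm side, next to the largest hole. Origin on the table under the plate's centre; x points from the tab towards the two smaller holes, z up.
- big_hole (a point): Centre of the largest hole (64 mm across, straight wall), at the plate's top face (40 mm above the table), axes as the template's: 25 mm from the plate's centre towards the tab. The tab lies in its -x direction; clockwise from above runs from -x to +y to +x to -y.
- scraper: Loose edge scraper, 140 to 200 g, upright in its rest, blade down. Origin: centre of the underside of its steel square collar (44 x 44 x 8 mm); z up. Square wooden handle 24 x 24 mm, sides along the body's x and y, from 8 to 86 mm up. Below the collar: steel ferrule 16 mm across down to -18 mm, thin springy stem 6 mm across, then the blade.
- blade: The scraper's stem and blade (steel). The blade is a short cylinder 14 mm across, 14 mm tall, from 59 to 73 mm below the collar's underside. Sprung about a pivot 18 mm below the collar's underside (this body's origin): it gives sideways in any direction by about 2.3 mm per newton, up to about 12 mm, and springs back in line with the handle.
- blade_mid (a point): Centre of the blade, 66 mm below the underside of the collar; its axes follow the blade.
- rest: The scraper's rest: an upright aluminium block fixed to the table, 64 x 64 mm, 80 mm high, with a square bore 26 x 26 mm down its middle, open at the top. The scraper hangs in it with its collar flat on the block's top face. Origin on the table at the bore's axis.
- rest_mouth (a point): Centre of the top of the rest's bore, 80 mm above the table; the scraper's origin is within 7 mm of it when seated.
- choc_a: Bystander, not to be disturbed: a mendiant (chocolate disc, 44 mm across, 9 mm thick, nuts on top), origin under its centre.
- choc_b: Bystander, not to be disturbed: a mendiant, 40 mm across, 9 mm thick, origin under its centre.
- choc_c: Bystander, not to be disturbed: a mendiant, 46 mm across, 9 mm thick, origin under its centre.
- nut_bowl: Bystander, not to be disturbed: footed glass bowl heaped with nuts, 100 mm across, 90 mm high, origin under its centre.
- cup: Bystander, not to be disturbed: white mug, 76 mm across, 85 mm high, origin under its centre.
- jar: Bystander, not to be disturbed: amber glass jar, 72 mm across, 110 mm high, origin under its centre.
Mind the look-alikes: they are no part of the job. Leave any blue or orange look-alike of the template alone.

How it is judged (in metres and radians):
On the way, in this order (a step that is already met when the one before it is completed fails the run):
1. the blade is down in the large hole and bears on its edge, on the side next to the tab (contact force between blade and template above 0.3 N and z of blade_mid in the frame of big_hole between -0.02 and 0.003 m and horizontal distance between blade_mid and big_hole below 0.03 m and x of blade_mid in the frame of big_hole below -0.0098 m and y of blade_mid in the frame of big_hole between -0.0098 and 0.0098 m), for 0.25 s.
2. the blade is down in the large hole and bears on its edge, one eighth of the way round clockwise (contact force between blade and template above 0.3 N and z of blade_mid in the frame of big_hole between -0.02 and 0.003 m and horizontal distance between blade_mid and big_hole below 0.03 m and x of blade_mid in the frame of big_hole below -0.0098 m and y of blade_mid in the frame of big_hole above 0.0098 m), for 0.25 s.
3. the blade is down in the large hole and bears on its edge, a quarter of the way round (contact force between blade and template above 0.3 N and z of blade_mid in the frame of big_hole between -0.02 and 0.003 m and horizontal distance between blade_mid and big_hole below 0.03 m and x of blade_mid in the frame of big_hole between -0.0098 and 0.0098 m and y of blade_mid in the frame of big_hole above 0.0098 m), for 0.25 s.
4. the blade is down in the large hole and bears on its edge, three eighths of the way round (contact force between blade and template above 0.3 N and z of blade_mid in the frame of big_hole between -0.02 and 0.003 m and horizontal distance between blade_mid and big_hole below 0.03 m and x of blade_mid in the frame of big_hole above 0.0098 m and y of blade_mid in the frame of big_hole above 0.0098 m), for 0.25 s.
5. the blade is down in the large hole and bears on its edge, half way round (contact force between blade and template above 0.3 N and z of blade_mid in the frame of big_hole between -0.02 and 0.003 m and horizontal distance between blade_mid and big_hole below 0.03 m and x of blade_mid in the frame of big_hole above 0.0098 m and y of blade_mid in the frame of big_hole between -0.0098 and 0.0098 m), for 0.25 s.
6. the blade is down in the large hole and bears on its edge, five eighths of the way round (contact force between blade and template above 0.3 N and z of blade_mid in the frame of big_hole between -0.02 and 0.003 m and horizontal distance between blade_mid and big_hole below 0.03 m and x of blade_mid in the frame of big_hole above 0.0098 m and y of blade_mid in the frame of big_hole below -0.0098 m), for 0.25 s.
7. the blade is down in the large hole and bears on its edge, three quarters of the way round (contact force between blade and template above 0.3 N and z of blade_mid in the frame of big_hole between -0.02 and 0.003 m and horizontal distance between blade_mid and big_hole below 0.03 m and x of blade_mid in the frame of big_hole between -0.0098 and 0.0098 m and y of blade_mid in the frame of big_hole below -0.0098 m), for 0.25 s.
8. the blade is down in the large hole and bears on its edge, seven eighths of the way round (contact force between blade and template above 0.3 N and z of blade_mid in the frame of big_hole between -0.02 and 0.003 m and horizontal distance between blade_mid and big_hole below 0.03 m and x of blade_mid in the frame of big_hole below -0.0098 m and y of blade_mid in the frame of big_hole below -0.0098 m), for 0.25 s.
9. the blade is down in the large hole and bears on its edge, back at the side next to the tab, the circle closed (all of step 1), for 0.25 s.
At the end, for the whole second after the job is handed in: After the full clockwise circle from the tab side and back to it, the scraper stands in its rest again: collar within 4 mm of the block's top face and within 10 mm of the bore's axis, tilted less than 0.08 rad, at rest and released; no listed bystander shifted by more than 30 mm (horizontal distance between scraper and rest_mouth below 0.01 m and z of scraper in the frame of rest_mouth between -0.004 and 0.004 m and angle between scraper's own z axis and vertical below 0.08 rad and linear speed of scraper below 0.02 m/s and contact force between the fingers and scraper below 0.1 N); the robot touches nothing.
It fails at once if the blade or scraper is pressed on the template with more than 20 N (contact force between scraper and template above 20 N).
It fails at once if a bystander is moved by more than 30 mm (distance of any of choc_a, choc_b, choc_c, nut_bowl, cup, jar from where it was at the start of the episode above 0.03 m).
It also fails if it takes over 72 s, if anything falls off the work surface, if the arm or the gripper's body presses on something with over 40 N, if the wrist force passes 120 N, or if a joint passes its speed limit or range.

### The arm

A 6-joint arm with a two-finger parallel gripper is mounted at the origin on the work surface. World frame = base frame: x ahead of the robot, y to its left, z up, the work surface at z = 0. Lengths are in mm, angles in rad, forces in N, time in s.
With the tool pointing down it reaches from about 250 to 800 mm from the base axis. Payload 3.9 kg.
Tool frame: the origin (TCP) lies at the very end of the fingers, on their centre line; the grasp point (between the pads) lies 19 mm behind it; z points along the fingers, y is the line along which they close (so a half turn about z gives the same grasp; the last joint's range is limited). The gripper opens to 85 mm and grips with 20 to 120 N. Pads are 22 mm wide; open, the fingers measure 114 mm over their backs; the gripper's body (76 mm by 85 mm) begins 54 mm behind the grasp point. The pads swing forward as they close: fully open they stand 13 mm farther back than shut.
Start: joints at [-1.134, 0.26, -0.138, 1.173, 0, 1.571], TCP at [222.091, -475.7, 231.304] pointing down, gripper open.
Joint ranges: [-2.78, 2.78], [-0.83, 1.72], [-1.28, 1.37], [-1.9, 2.12], [-1.57, 1.48], [-3.14, 3.14]. Speed limits (rad/s): [2.57, 2.57, 3.14, 3.14, 3.14, 3.14].

### API

Orientations are given as [roll, pitch, yaw] about the fixed x, y, z axes, in that order (R = Rz(yaw) Ry(pitch) Rx(roll)).
In Python, from plant import robot gives the robot as it stands. The module is installed in compiled form; this text tells all that it offers.
- The arm moves only by the shell command python3 -m jog 'ROWS'. ROWS is JSON, a list that holds one entry, the list of rows, each a list of 7 numbers: the opening, from -1 (shut) to 1 (fully open), so that 0 is half open, then the shift along the tool's x, y, z in units of 25 mm (1.0 is 25 mm), then the turn, a rotation vector about the tool's x, y, z in units of 6 degrees (1.0 is 6 degrees). In form: [[[grip, tx, ty, tz, wx, wy, wz], ...]]. A call has 1 to 5 rows; each row shifts and turns the commanded pose from where the row before left it, along the tool's axes as they then stand; what a row does not reach is not made up. A row lasts 1/12 s, in which the tool goes at most 41.7 mm and 7.16 degrees, less where a joint would pass 70% of its speed; a pose out of reach is approached as far as the arm can. A call is refused whole if a number of a shift passes 1 or a number of a turn 1, either way. A call with a gripper value outside its range is refused whole. The fingers move at their own pace and stop on an object; the grip force is fixed at half the most. Time passes only in rows, so rows that do not move let the fingers close. It gives the time, the measured TCP pose, the force, the opening and the grip force at its end, in the units of the state.
- robot.read_state(): the state, without advancing time (a new reading comes with each control period).
- robot.get_image(name): name is "scene" or "top"; returns a dict with "pixels" (480x640x3 uint8, red, green, blue), "fov_y" (degrees; the focal length in pixels is half the picture's height over the tangent of half this angle, whatever the lens; pixels are square), "cx", "cy" (the principal point, pixels), "extrinsics" (4x4, takes a point from world to camera coordinates). Camera axes: x right, y up, looking along -z (the intrinsics and any distortion apply to the point x, -y, -z); pixel columns grow to the right and rows downward; lengths in mm; the calibration is good to about 2 mm. A picture is of the moment at which its call begins. There is no depth.
- robot.finish_job(): hands the job in; it is judged then, once.
The state is a dict: "time_s": time; "q": joint angles; "qd": joint speeds; "joint_efforts": joint torques, N m; "tool_pos": TCP position; "orientation": TCP orientation; "ft_force": force on the tool from outside, world axes, zero at the start; "ft_torque": the same for the moment, N m; "opening": opening from 0.0 (shut) to 1.0 (fully open); "grasp_force": force on a finger pad.
Only numpy, scipy, OpenCV 4.12 (cv2) and the standard library are available. Lean on these libraries where they do the work, as an engineer would, in place of code of your own. Each camera call takes 0.05 s, during which the arm holds its last target. There are 200 camera calls.

## Working session

There is one attempt and no reset: what is moved stays moved. The work goes in short steps, Python scripts to look and compute and a shell command to move; the robot and the scene stay as the last step left them, time stands still between calls to the robot, and variables do not carry over. Pictures are saved under pics/ and viewed, at most 10 in all, crops included, and the job is handed in when it is done.

```bash
mkdir -p pics; cat > h.py <<'E'
import numpy as np, cv2
from plant import robot
def snap(name,fn=None):
    d=robot.get_image(name)
    if fn: cv2.imwrite('pics/'+fn,cv2.cvtColor(d['pixels'],cv2.COLOR_RGB2BGR))
    return d
def ray(d,u,v):
    E=np.array(d['extrinsics']);f=240/np.tan(np.radians(d['fov_y'])/2)
    c=np.array([(u-d['cx'])/f,-(v-d['cy'])/f,-1])
    return -E[:3,:3].T@E[:3,3],E[:3,:3].T@c
def onz(d,u,v,z):
    o,r=ray(d,u,v);return o+r*(z-o[2])/r[2]
def proj(d,p):
    E=np.array(d['extrinsics']);f=240/np.tan(np.radians(d['fov_y'])/2)
    c=E[:3,:3]@p+E[:3,3];return d['cx']+f*c[0]/-c[2],d['cy']-f*c[1]/-c[2]
E
python3 - <<'E'
from h import *
for n in('scene','top'):
    d=snap(n,n+'0.png');print(n,d['fov_y'],d['cx'],d['cy'],np.round(d['extrinsics'],3).tolist(),[k for k in d])
print(robot.read_state())
E
```

```text
scene 48.97121356869517 322.474629870073 234.1023984013256 [[-0.48, 0.877, 0.003, 216.187], [-0.704, -0.387, 0.595, 306.703], [0.524, 0.283, 0.803, -1514.447], [0.0, 0.0, 0.0, 1.0]] ['pixels', 'fov_y', 'cx', 'cy', 'extrinsics']
top 44.33765151660069 309.70858112976646 247.73095411468984 [[-0.008, -1.0, 0.019, -3.466], [0.983, -0.004, 0.183, -507.186], [-0.182, 0.02, 0.983, -1128.056], [0.0, 0.0, 0.0, 1.0]] ['pixels', 'fov_y', 'cx', 'cy', 'extrinsics']
{'time_s': 0.1, 'q': array([-1.13399906e+00,  2.60624800e-01, -1.39219953e-01,  1.17272534e+00,
       -1.10665222e-05,  1.57078740e+00]), 'qd': array([ 0.00045977, -0.00161589,  0.00409155,  0.00070014,  0.00112121,
       -0.00052608]), 'joint_efforts': array([-6.71417783e-04, -4.06507945e+01,  2.54527241e+01,  1.00678453e-02,
       -2.60052008e-05,  1.37751050e-05]), 'tool_pos': array([ 221.83355014, -475.15506134,  230.55236808]), 'orientation': array([-3.13981889e+00,  1.10506665e-05,  4.36806211e-01]), 'ft_force': array([-0.46058675, -0.60982214,  0.7205044 ]), 'ft_torque': array([-0.00923766,  0.03256712,  0.06508995]), 'grasp_force': 0.0, 'opening': 1.000025812738949}
```

View pics/top0.png

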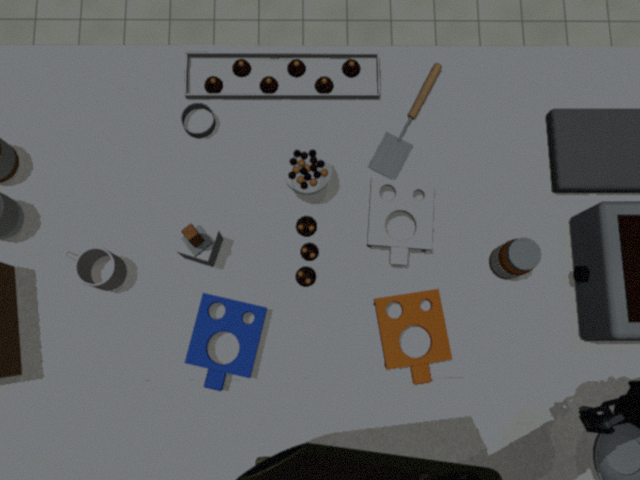

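View pics/scene0.png

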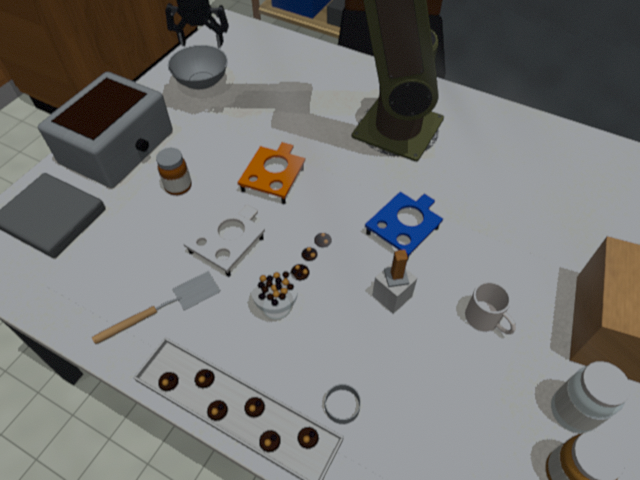

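The top view shows the white template (big hole near (401,225), tab near (400,257)) and the rest with the scraper near (205,245). The scene view shows the rest near (395,287) and the handle near (399,265).

```bash
python3 - <<'E'
from h import *
t=cv2.imread('pics/top0.png');s=cv2.imread('pics/scene0.png')
def c(i,x,y,w=80,h=60): return cv2.resize(cv2.convertScaleAbs(i[y:y+h,x:x+w],alpha=1.5),(400,300),interpolation=cv2.INTER_CUBIC)
cv2.imwrite('pics/m.png',np.vstack([np.hstack([c(t,350,170,120,90+10)[:, :],c(t,165,215)]),np.hstack([c(s,175,195,100,75),c(s,355,245)])]))
E
```

```text
(no output)
```

View pics/m.png

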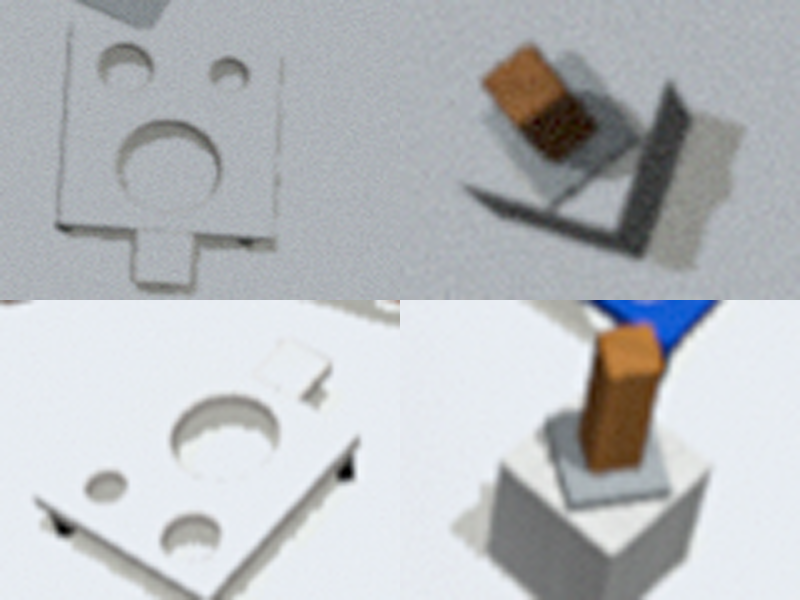

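```bash
cat > m.py <<'E'
from h import *
T=snap('top');S=snap('scene')
def P(d,pts,ox,oy,sx,sy,z):
    return np.array([onz(d,ox+x/sx-.5*0,oy+y/sy,z)[:2] for x,y in pts])
def show(n,a): print(n,np.round(a,1).tolist(),'mean',np.round(a.mean(0),1))
show('handle T',P(T,[(135,43),(82,80),(125,124),(168,86)],165,215,5,5,166))
show('handle S',P(S,[(199,37),(254,25),(263,63),(205,76)],355,245,5,5,166))
show('block T (corners l,front,r)',P(T,[(65,187),(222,235),(272,82)],165,215,5,5,80))
show('block S',P(S,[(100,165),(212,255),(308,170)],355,245,5,5,80))
show('collar S top',P(S,[(145,120),(168,202),(270,187)],355,245,5,5,88))
show('plate T: LL LR tabL tabR tabendL tabendR UL UR',P(T,[(57,223),(274,234),(133,228),(195,232),(133,283),(193,286),(71,25),(283,58)],350,170,400/120,3,40))
show('hole T l r t b',P(T,[(116,165),(221,170),(168,121),(168,213)],350,170,400/120,3,40))
show('hole S l r t b',P(S,[(171,135),(279,135),(225,95),(225,180)],175,195,4,4,40))
show('plate S: L, R, tab: top,right,left',P(S,[(36,197),(359,138),(292,40),(331,62),(257,72)],175,195,4,4,40))
E
python3 m.py
```

```text
handle T [[530.0, 207.0], [516.4, 225.5], [500.3, 209.7], [514.1, 194.7]] mean [515.2 209.2]
handle S [[517.6, 200.8], [501.7, 217.7], [516.9, 228.1], [533.7, 210.5]] mean [517.5 214.3]
block T (corners l,front,r) [[492.9, 248.0], [473.9, 187.2], [534.0, 169.3]] mean [500.2 201.5]
block S [[539.3, 175.2], [556.6, 234.6], [499.1, 253.6]] mean [531.6 221.2]
collar S top [[514.5, 184.0], [546.8, 209.3], [519.6, 243.8]] mean [527.  212.4]
plate T: LL LR tabL tabR tabendL tabendR UL UR [[514.9, -122.2], [506.8, -253.4], [511.3, -168.1], [508.4, -205.5], [473.9, -166.9], [471.8, -202.9], [652.9, -134.4], [629.2, -264.6]] mean [ 533.7 -189.7]
hole T l r t b [[554.6, -159.1], [550.9, -223.0], [585.1, -191.9], [521.4, -189.6]] mean [ 553.  -190.9]
hole S l r t b [[570.7, -216.4], [540.0, -160.6], [530.5, -205.6], [582.5, -169.8]] mean [ 555.9 -188.1]
plate S: L, R, tab: top,right,left [[645.1, -258.4], [519.1, -118.0], [475.3, -194.1], [478.4, -163.9], [506.5, -198.8]] mean [ 524.9 -186.6]
```

```bash
python3 -m jog '[[[1,0.9,-0.8,0,0,0,0],[1,0.9,-0.8,0,0,0,0],[1,0.9,-0.8,0,0,0,0],[1,0.9,-0.8,0,0,0,0],[1,0.9,-0.8,0,0,0,0]]]'
python3 -m jog '[[[1,0.9,-0.8,0,0,0,0],[1,0.9,-0.8,0,0,0,0],[1,0.9,-0.8,0,0,0,0],[1,0.9,-0.8,0,0,0,0],[1,0.9,-0.8,0,0,0,0]]]'
python3 -m jog '[[[1,0.9,-0.8,0,0,0,0],[1,0.9,-0.8,0,0,0,0],[1,0.9,-0.8,0,0,0,0],[1,0.9,-0.8,0,0,0,0],[1,0.9,-0.8,0,0,0,0]]]'
python3 -m jog '[[[1,0.9,-0.8,0,0,0,0],[1,0.9,-0.8,0,0,0,0],[1,0.9,-0.8,0,0,0,0],[1,0.9,-0.8,0,0,0,0],[1,0.9,-0.8,0,0,0,0]]]'
python3 -m jog '[[[1,0.9,-0.8,0,0,0,0],[1,0.4,-0.8,0,0,0,-0.75],[1,0,0,0,0,0,-0.75],[1,0,0,0,0,0,-0.75],[1,0,0,0,0,0,0]]]'
```

```text
time_s: 0.62
tool_pos: [281.9, -336.1, 231.1]
orientation: [-3.141, -0.0, 0.436]
ft_force: [0.4, 0.1, -0.1]
opening: 1.004
grasp_force: 0.0
time_s: 1.03
tool_pos: [341.5, -197.9, 231.3]
orientation: [3.142, -0.0, 0.436]
ft_force: [0.5, -0.3, 0.3]
opening: 0.998
grasp_force: 0.0
time_s: 1.45
tool_pos: [401.2, -59.6, 231.3]
orientation: [3.141, -0.0, 0.437]
ft_force: [0.5, -0.6, -0.5]
opening: 0.995
grasp_force: 0.0
time_s: 1.87
tool_pos: [460.8, 78.6, 231.2]
orientation: [3.142, 0.0, 0.437]
ft_force: [0.2, -0.3, -0.6]
opening: 1.001
grasp_force: 0.0
time_s: 2.28
tool_pos: [473.0, 127.7, 230.9]
orientation: [-3.141, 0.001, 0.675]
ft_force: [-0.3, -0.8, -0.2]
opening: 0.995
grasp_force: 0.0
```

```bash
python3 -m jog '[[[1,0.7,-0.3,0,0,0,0],[1,0.7,-0.3,0,0,0,0],[1,0.7,-0.3,0,0,0,0],[1,0.7,-0.3,0,0,0,0],[1,0.65,-0.34,0,0,0,0]]]'
python3 -m jog '[[[1,0,0,0.5,0,0,0],[1,0,0,0,0,0,0],[1,0,0,0,0,0,0]]]'
python3 - <<'E'
from h import *
s=snap('scene');t=snap('top')
c=lambda d,x,y: cv2.resize(cv2.cvtColor(d['pixels'],cv2.COLOR_RGB2BGR)[y:y+150,x:x+100],(400,600))
cv2.imwrite('pics/m2.png',np.hstack([c(s,350,180),c(t,140,150)]))
E
```

```text
time_s: 2.7
tool_pos: [517.2, 211.3, 231.2]
orientation: [3.142, 0.0, 0.669]
ft_force: [-0.2, -0.5, 0.4]
opening: 1.0
grasp_force: 0.0
time_s: 2.95
tool_pos: [515.8, 210.4, 218.0]
orientation: [-3.141, 0.003, 0.671]
ft_force: [-0.8, 0.5, 0.3]
opening: 1.002
grasp_force: 0.0
```

View pics/m2.png

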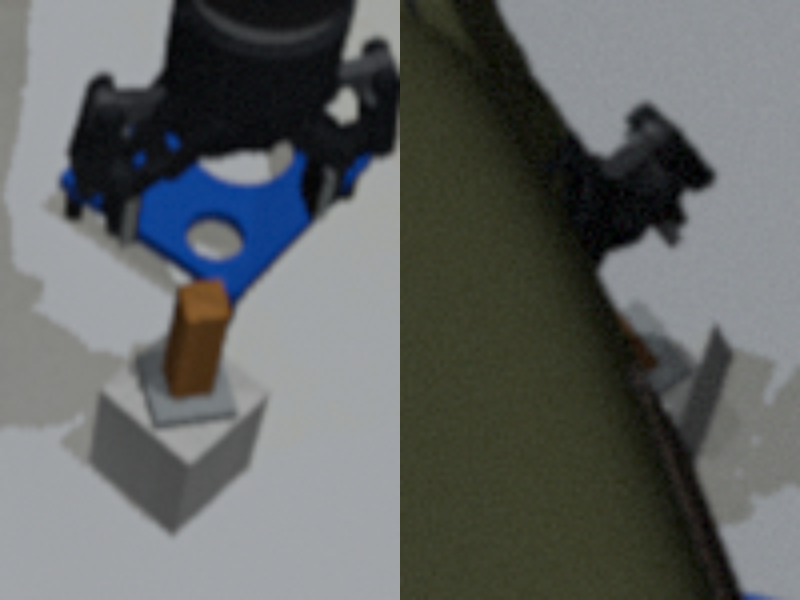

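The gripper stands above the handle in the scene crop: fingertips at about (390,238) and (430,232) px, handle top at about (400,252), between them. I descend and close.

```bash
python3 -m jog '[[[1,0,0,0.9,0,0,0],[1,0,0,0.9,0,0,0],[1,0,0,0.9,0,0,0],[1,0,0,0.9,0,0,0],[1,0,0,0.8,0,0,0]]]'
python3 -m jog '[[[1,0,0,0,0,0,0],[0,0,0,0,0,0,0],[-0.5,0,0,0,0,0,0],[-1,0,0,0,0,0,0],[-1,0,0,0,0,0,0]]]'
python3 -m jog '[[[-1,0,0,0,0,0,0],[-1,0,0,0,0,0,0],[-1,0,0,0,0,0,0],[-1,0,0,0,0,0,0],[-1,0,0,0,0,0,0]]]'
```

```text
time_s: 3.47
tool_pos: [516.6, 210.3, 108.4]
orientation: [3.141, -0.001, 0.671]
ft_force: [-0.4, -0.6, -0.4]
opening: 0.999
grasp_force: 0.0
time_s: 3.88
tool_pos: [517.9, 211.4, 110.5]
orientation: [3.141, -0.003, 0.672]
ft_force: [0.3, -0.1, -0.5]
opening: 0.456
grasp_force: 0.0
time_s: 4.3
tool_pos: [517.4, 211.5, 110.1]
orientation: [3.141, -0.002, 0.673]
ft_force: [-1.3, 0.9, 5.9]
opening: 0.276
grasp_force: 59.7
```

```bash
python3 -m jog '[[[-1,0,0,-0.4,0,0,0],[-1,0,0,-0.6,0,0,0],[-1,0,0,-0.8,0,0,0],[-1,0,0,-0.8,0,0,0],[-1,0,0,-0.8,0,0,0]]]'
python3 -m jog '[[[-1,0,0,-0.8,0,0,0],[-1,0,0,-0.8,0,0,0],[-1,0,0,-0.4,0,0,0],[-1,0,0,0,0,0,0],[-1,0,0,0,0,0,0]]]'
python3 - <<'E'
from h import *
s=snap('scene')
cv2.imwrite('pics/m3.png',cv2.resize(cv2.cvtColor(s['pixels'],cv2.COLOR_RGB2BGR)[130:330,300:500],(600,600)))
print(robot.read_state()['ft_force'])
E
```

```text
time_s: 4.72
tool_pos: [516.1, 210.6, 194.7]
orientation: [-3.141, 0.001, 0.672]
ft_force: [-0.3, 0.6, -1.9]
opening: 0.272
grasp_force: 58.8
time_s: 5.13
tool_pos: [516.7, 210.9, 243.8]
orientation: [3.141, -0.0, 0.672]
ft_force: [0.1, 0.1, -3.2]
opening: 0.274
grasp_force: 58.9
[-0.88741715  0.19706594 -1.61114376]
```

View pics/m3.png

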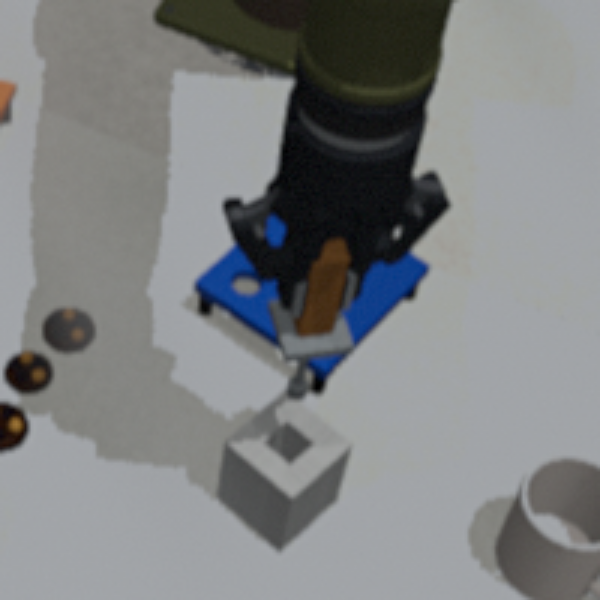

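The scene crop shows the scraper lifted free of the rest: handle about (411,218) px, blade about (399,260), the empty bore at (396,277). I compare the axis with a vertical line under the TCP.

```bash
python3 - <<'E'
from h import *
s=snap('scene')
im=cv2.resize(cv2.cvtColor(s['pixels'],cv2.COLOR_RGB2BGR)[190:290,370:450],(640,800),interpolation=cv2.INTER_CUBIC)[:800]
im=im[:600] if 0 else cv2.resize(im,(480,600))
for z in (214.5+86,214.5+8,214.5,196.5,214.5-66,214.5-73):
    p=proj(s,np.array([516.8,211,z]));q=((p[0]-370)*6,(p[1]-190)*6);print(z,np.round(p,1),np.round(q))
    cv2.circle(im,(int(q[0]),int(q[1])),3,(0,0,255),-1)
cv2.imwrite('pics/m4.png',im)
E
```

```text
300.5 [408.8 211.6] [233. 130.]
222.5 [403.3 237.4] [200. 284.]
214.5 [402.7 239.9] [196. 299.]
196.5 [401.6 245.3] [189. 332.]
148.5 [398.6 259. ] [172. 414.]
141.5 [398.2 260.9] [169. 426.]
```

View pics/m4.png

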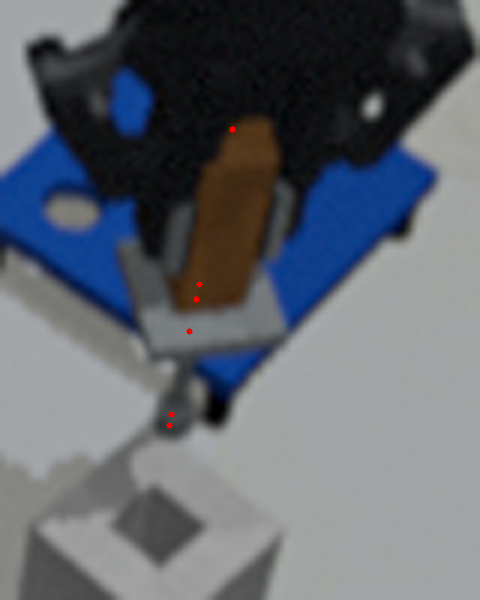

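```bash
python3 -m jog '[[[-1,-0.3,0.46,0,0,0,0],[-1,-0.63,0.96,0,0,0,0],[-1,-0.63,0.96,0,0,0,0],[-1,-0.63,0.96,0,0,0,0],[-1,-0.63,0.96,0,0,0,0]]]'
python3 -m jog '[[[-1,-0.63,0.96,0,0,0,0],[-1,-0.63,0.96,0,0,0,0],[-1,-0.63,0.96,0,0,0,0],[-1,-0.63,0.96,0,0,0,0],[-1,-0.63,0.96,0,0,0,0]]]'
python3 -m jog '[[[-1,-0.63,0.96,0,0,0,0],[-1,-0.63,0.96,0,0,0,0],[-1,-0.63,0.96,0,0,0,0],[-1,-0.63,0.96,0,0,0,0],[-1,-0.3,0.5,0,0,0,0]]]'
python3 -m jog '[[[-1,0,0,0,0,0,1],[-1,0,0,0,0,0,1],[-1,0,0,0,0,0,1],[-1,0,0,0,0,0,1],[-1,0,0,0,0,0,1]]]'
python3 -m jog '[[[-1,0,0,0,0,0,1],[-1,0,0,0,0,0,1],[-1,0,0,0,0,0,0],[-1,0,0,0,0,0,0],[-1,0,0,0,0,0,0]]]'
python3 - <<'E'
from h import *
r=robot.read_state();print(r['tool_pos'],r['orientation'])
E
```

```text
time_s: 5.65
tool_pos: [527.5, 80.9, 242.5]
orientation: [-3.141, 0.003, 0.673]
ft_force: [0.5, 0.0, -1.9]
opening: 0.271
grasp_force: 59.0
time_s: 6.07
tool_pos: [540.4, -62.1, 242.5]
orientation: [-3.14, 0.002, 0.672]
ft_force: [0.7, 0.2, -2.9]
opening: 0.277
grasp_force: 59.0
time_s: 6.48
tool_pos: [552.9, -192.4, 242.3]
orientation: [-3.141, 0.003, 0.669]
ft_force: [0.2, -0.1, -1.9]
opening: 0.27
grasp_force: 59.2
time_s: 6.9
tool_pos: [553.1, -188.8, 242.7]
orientation: [-3.14, 0.002, 0.143]
ft_force: [-0.5, 0.2, -0.9]
opening: 0.271
grasp_force: 59.2
time_s: 7.32
tool_pos: [553.6, -188.7, 243.3]
orientation: [-3.141, 0.001, -0.058]
ft_force: [-0.3, -0.1, -2.0]
opening: 0.274
grasp_force: 59.2
[ 553.59355452 -188.69024227  243.306263  ] [-3.14122824e+00  1.06974276e-03 -5.84151574e-02]
```

```bash
python3 -m jog '[[[-1,0,0,0.8,0,0,0],[-1,0,0,0.8,0,0,0],[-1,0,0,0.8,0,0,0],[-1,0,0,0.7,0,0,0],[-1,0,0,0.5,0,0,0]]]'
python3 -m jog '[[[-1,0,0,0,0,0,0],[-1,0,0,0,0,0,0],[-1,0,0,0,0,0,0],[-1,0,0,0,0,0,0]]]'
python3 - <<'E'
from h import *
s=snap('scene');t=snap('top')
c=lambda d,x,y: cv2.resize(cv2.cvtColor(d['pixels'],cv2.COLOR_RGB2BGR)[y:y+100,x:x+80],(400,500),interpolation=cv2.INTER_CUBIC)
im=np.hstack([c(s,180,180),c(t,365,175)])
for z in (46,60,152-29.5):
    p=proj(s,np.array([553.6,-188.8,z]));q=((p[0]-180)*5,(p[1]-180)*5);print(z,np.round(q));cv2.circle(im,(int(q[0]),int(q[1])),2,(0,0,255),-1)
for p0 in ((554.5,-189.5,40),):
    p=proj(s,np.array(p0));q=((p[0]-180)*5,(p[1]-180)*5);cv2.circle(im,(int(q[0]),int(q[1])),2,(0,255,0),-1);print(q)
cv2.imwrite('pics/m5.png',im)
E
```

```text
time_s: 7.73
tool_pos: [552.9, -188.4, 151.8]
orientation: [-3.141, 0.002, -0.059]
ft_force: [0.3, 0.2, -2.3]
opening: 0.274
grasp_force: 59.2
time_s: 8.07
tool_pos: [555.0, -189.1, 155.1]
orientation: [3.141, -0.002, -0.06]
ft_force: [0.2, -0.4, -1.9]
opening: 0.27
grasp_force: 59.2
46 [256. 233.]
60 [252. 215.]
122.5 [233. 130.]
(np.float64(255.44562306169482), np.float64(241.69322406686334))
```

View pics/m5.png

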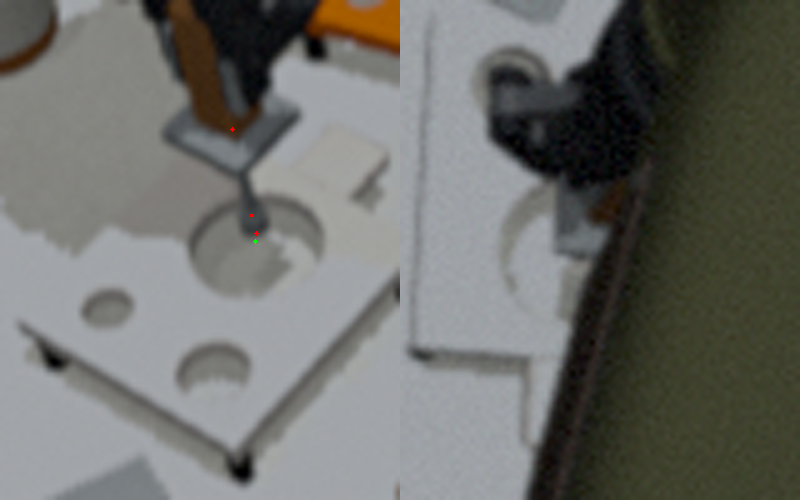

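The blade's end sits at crop (255,236), just over the hole whose outline spans x 188–324 and y 193–298, so it is centred within about 2 mm. I go down into the hole.

```bash
cat >> h.py <<'E'
def avg(n=5):
    a=[]
    for _ in range(n):
        robot.get_image('top');r=robot.read_state();a.append(np.r_[r['tool_pos'],r['ft_force']])
    a=np.array(a);c=np.cos(-.062),np.sin(-.062);m=a.mean(0)
    d=m[:2]-np.array([555.2,-188.8])
    print('t',round(r['time_s'],2),'pos',np.round(m[:3],1),'hole-frame xy',np.round([c[0]*d[0]+c[1]*d[1],-c[1]*d[0]+c[0]*d[1]],1),'F hole',np.round([c[0]*m[3]+c[1]*m[4],-c[1]*m[3]+c[0]*m[4],m[5]],2),'sd',np.round(a.std(0),1))
E
python3 -m jog '[[[-1,0,0,0.3,0,0,0],[-1,0,0,0.4,0,0,0],[-1,0,0,0.34,0,0,0],[-1,0,0,0,0,0,0],[-1,0,0,0,0,0,0]]]'
python3 -c "from h import *;avg(6)"
```

```text
time_s: 8.58
tool_pos: [552.9, -188.4, 126.4]
orientation: [-3.141, 0.003, -0.061]
ft_force: [-1.1, 0.6, -1.6]
opening: 0.271
grasp_force: 59.2
t 8.88 pos [ 554.1 -188.8  127.9] hole-frame xy [-1.1 -0.1] F hole [-0.27 -0.   -1.11] sd [0.3 0.1 0.4 0.5 0.4 0.3]
```

```bash
python3 -m jog '[[[-1,-0.4,0,0,0,0,0],[-1,-0.4,0,0,0,0,0],[-1,-0.2,0,0,0,0,0],[-1,-0.12,0,0,0,0,0],[-1,0,0,0,0,0,0]]]'
python3 -c "from h import *;avg(8)"
```

```text
time_s: 9.3
tool_pos: [526.3, -187.2, 128.3]
orientation: [3.142, -0.002, -0.061]
ft_force: [1.6, -0.1, -2.5]
opening: 0.276
grasp_force: 59.2
t 9.7 pos [ 526.8 -187.2  128.1] hole-frame xy [-28.4  -0.2] F hole [ 1.79  0.15 -0.93] sd [0.1 0.  0.1 0.5 0.4 0.7]
```

```bash
python3 -m jog '[[[-1,0.014,-0.181,0,0,0,0],[-1,0.042,-0.177,0,0,0,0],[-1,0.07,-0.168,0,0,0,0],[-1,0.095,-0.155,0,0,0,0],[-1,0.118,-0.138,0,0,0,0]]]'
python3 -c "from h import *;avg(8)"
```

```text
time_s: 10.12
tool_pos: [535.8, -166.9, 127.7]
orientation: [3.141, 0.0, -0.061]
ft_force: [0.8, -2.3, -1.3]
opening: 0.271
grasp_force: 59.2
t 10.52 pos [ 536.  -166.9  127.7] hole-frame xy [-20.5  20.6] F hole [ 1.52 -1.92 -1.61] sd [0.3 0.3 0.  0.4 0.5 0.7]
```

```bash
python3 -m jog '[[[-1,0.144,-0.11,0,0,0,0],[-1,0.16,-0.088,0,0,0,0],[-1,0.174,-0.062,0,0,0,0],[-1,0.183,-0.034,0,0,0,0],[-1,0.187,-0.006,0,0,0,0]]]'
python3 -c "from h import *;avg(7)"
```

```text
time_s: 10.93
tool_pos: [556.9, -160.6, 127.4]
orientation: [-3.141, 0.002, -0.06]
ft_force: [-1.8, -3.0, -1.5]
opening: 0.273
grasp_force: 59.2
t 11.28 pos [ 557.3 -160.8  127.5] hole-frame xy [ 0.4 28. ] F hole [-0.64 -2.52 -1.93] sd [0.4 0.  0.1 0.9 0.3 0.8]
```

```bash
python3 -m jog '[[[-1,0.185,0.022,0,0,0,0],[-1,0.18,0.05,0,0,0,0],[-1,0.17,0.078,0,0,0,0],[-1,0.155,0.103,0,0,0,0],[-1,0.138,0.126,0,0,0,0]]]'
python3 -c "from h import *;avg(7)"
```

```text
time_s: 11.7
tool_pos: [577.8, -171.6, 127.6]
orientation: [-3.141, 0.0, -0.06]
ft_force: [-2.0, -0.5, -2.0]
opening: 0.274
grasp_force: 59.2
t 12.05 pos [ 577.9 -171.9  127.7] hole-frame xy [21.6 18.3] F hole [-1.16 -1.51 -2.12] sd [0.4 0.3 0.  0.6 0.5 0.4]
```

```bash
python3 -m jog '[[[-1,0.12,0.138,0,0,0,0],[-1,0.097,0.155,0,0,0,0],[-1,0.072,0.168,0,0,0,0],[-1,0.044,0.177,0,0,0,0],[-1,0.016,0.181,0,0,0,0]]]'
python3 -c "from h import *;avg(7)"
```

```text
time_s: 12.47
tool_pos: [585.0, -192.6, 127.7]
orientation: [-3.14, 0.0, -0.06]
ft_force: [-3.0, 1.9, -2.5]
opening: 0.274
grasp_force: 59.2
t 12.82 pos [ 584.8 -192.9  127.7] hole-frame xy [29.8 -2.2] F hole [-1.79  0.63 -2.01] sd [0.  0.4 0.  0.3 0.5 0.5]
```

```bash
python3 -m jog '[[[-1,-0.014,0.181,0,0,0,0],[-1,-0.042,0.177,0,0,0,0],[-1,-0.07,0.168,0,0,0,0],[-1,-0.095,0.155,0,0,0,0],[-1,-0.118,0.138,0,0,0,0]]]'
python3 -c "from h import *;avg(7)"
```

```text
time_s: 13.23
tool_pos: [575.3, -212.9, 127.9]
orientation: [-3.141, -0.001, -0.061]
ft_force: [-1.5, 2.1, -2.4]
opening: 0.271
grasp_force: 59.2
t 13.58 pos [ 575.  -213.   127.9] hole-frame xy [ 21.3 -22.9] F hole [-1.26  1.23 -1.38] sd [0.3 0.3 0.  0.6 0.3 0.4]
```

```bash
python3 -m jog '[[[-1,-0.138,0.118,0,0,0,0],[-1,-0.155,0.095,0,0,0,0],[-1,-0.168,0.07,0,0,0,0],[-1,-0.177,0.042,0,0,0,0],[-1,-0.181,0.014,0,0,0,0]]]'
python3 -c "from h import *;avg(7)"
```

```text
time_s: 14.0
tool_pos: [554.6, -220.1, 128.1]
orientation: [3.141, -0.002, -0.061]
ft_force: [1.1, 2.4, -0.8]
opening: 0.27
grasp_force: 59.3
t 14.35 pos [ 554.3 -219.9  128.1] hole-frame xy [  1.  -31.1] F hole [ 0.61  2.1  -1.06] sd [0.4 0.  0.  0.4 0.5 0.7]
```

```bash
python3 -m jog '[[[-1,-0.181,-0.014,0,0,0,0],[-1,-0.177,-0.042,0,0,0,0],[-1,-0.168,-0.07,0,0,0,0],[-1,-0.155,-0.095,0,0,0,0],[-1,-0.138,-0.118,0,0,0,0]]]'
python3 -c "from h import *;avg(7)"
python3 -m jog '[[[-1,-0.118,-0.138,0,0,0,0],[-1,-0.095,-0.155,0,0,0,0],[-1,-0.07,-0.168,0,0,0,0],[-1,-0.042,-0.177,0,0,0,0],[-1,-0.014,-0.181,0,0,0,0]]]'
python3 -c "from h import *;avg(7)"
```

```text
time_s: 14.77
tool_pos: [534.1, -210.2, 127.9]
orientation: [3.141, -0.0, -0.061]
ft_force: [1.5, 0.8, -1.4]
opening: 0.271
grasp_force: 59.4
t 15.12 pos [ 534.  -209.9  127.9] hole-frame xy [-19.9 -22.3] F hole [ 0.96  0.98 -0.92] sd [0.4 0.3 0.  1.  0.5 0.7]
time_s: 15.53
tool_pos: [526.9, -189.1, 127.9]
orientation: [3.141, 0.0, -0.061]
ft_force: [2.3, -0.5, -0.9]
opening: 0.269
grasp_force: 59.3
t 15.88 pos [ 527.2 -188.9  127.9] hole-frame xy [-27.9  -1.8] F hole [ 1.79 -0.1  -1.33] sd [0.1 0.4 0.  0.3 0.4 0.5]
```

```bash
python3 -m jog '[[[-1,0,-0.08,0,0,0,0],[-1,0,0,0,0,0,0],[-1,0,0,0,0,0,0],[-1,0,0,0,0,0,0],[-1,0,0,0,0,0,0]]]'
python3 -m jog '[[[-1,0.3,0,0,0,0,0],[-1,0.4,0,0,0,0,0],[-1,0.4,0,0,0,0,0],[-1,0,0,-0.2,0,0,0],[-1,0,0,-0.6,0,0,0]]]'
python3 -m jog '[[[-1,0,0,-0.8,0,0,0],[-1,0,0,-0.9,0,0,0],[-1,0,0,-0.9,0,0,0],[-1,0,0,-0.8,0,0,0],[-1,0,0,-0.4,0,0,0]]]'
python3 -m jog '[[[-1,0,0,0,0,0,-1],[-1,0,0,0,0,0,-1],[-1,0,0,0,0,0,-1],[-1,0,0,0,0,0,-1],[-1,0,0,0,0,0,-1]]]'
python3 -m jog '[[[-1,0,0,0,0,0,-1],[-1,0,0,0,0,0,-1],[-1,0,0,0,0,0,0]]]'
python3 -c "
from h import *;avg(6);r=robot.read_state();y=r['orientation'][2];p=r['tool_pos'];d=np.array([517,211.1])-p[:2];print(y,np.array([d@[np.cos(y),np.sin(y)],d@[np.sin(y),-np.cos(y)]])/25)"
```

```text
time_s: 16.3
tool_pos: [527.3, -187.3, 127.8]
orientation: [3.141, -0.0, -0.061]
ft_force: [2.0, -0.8, -1.5]
opening: 0.275
grasp_force: 59.3
time_s: 16.72
tool_pos: [553.5, -188.0, 145.6]
orientation: [-3.14, 0.006, -0.06]
ft_force: [-1.0, 0.2, -1.7]
opening: 0.272
grasp_force: 59.2
time_s: 17.13
tool_pos: [555.6, -189.0, 245.7]
orientation: [3.141, -0.003, -0.06]
ft_force: [-0.7, -0.5, -1.6]
opening: 0.272
grasp_force: 59.4
time_s: 17.55
tool_pos: [554.2, -188.5, 242.1]
orientation: [-3.14, 0.001, 0.468]
ft_force: [-0.4, -0.0, -2.0]
opening: 0.276
grasp_force: 59.3
time_s: 17.8
tool_pos: [554.2, -188.6, 242.2]
orientation: [-3.14, 0.001, 0.674]
ft_force: [-0.3, 0.1, -1.6]
opening: 0.273
grasp_force: 59.3
t 18.1 pos [ 554.5 -188.7  242.5] hole-frame xy [-0.7  0.1] F hole [-0.43 -0.06 -1.6 ] sd [0.1 0.1 0.2 0.4 0.2 0.5]
0.6713192319459025 [  8.76998042 -13.45982186]
```

```bash
python3 -m jog '[[[-1,0.3,-0.46,0,0,0,0],[-1,0.63,-0.97,0,0,0,0],[-1,0.63,-0.97,0,0,0,0],[-1,0.63,-0.97,0,0,0,0],[-1,0.63,-0.97,0,0,0,0]]]'
python3 -m jog '[[[-1,0.63,-0.97,0,0,0,0],[-1,0.63,-0.97,0,0,0,0],[-1,0.63,-0.97,0,0,0,0],[-1,0.63,-0.97,0,0,0,0],[-1,0.63,-0.97,0,0,0,0]]]'
python3 -m jog '[[[-1,0.63,-0.97,0,0,0,0],[-1,0.63,-0.97,0,0,0,0],[-1,0.63,-0.97,0,0,0,0],[-1,0.5,-0.75,0,0,0,0],[-1,0.41,-0.61,0,0,0,0]]]'
python3 -m jog '[[[-1,0,0,0.8,0,0,0],[-1,0,0,0.6,0,0,0],[-1,0,0,0,0,0,0]]]'
python3 - <<'E'
from h import *
avg(6);s=snap('scene')
cv2.imwrite('pics/m6.png',cv2.resize(cv2.cvtColor(s['pixels'],cv2.COLOR_RGB2BGR)[210:310,350:450],(600,600),interpolation=cv2.INTER_CUBIC))
r=robot.read_state();y=r['orientation'][2];p=r['tool_pos'];d=np.array([517,211.1])-p[:2];print(y,np.array([d@[np.cos(y),np.sin(y)],d@[np.sin(y),-np.cos(y)]])/25)
E
```

```text
time_s: 18.52
tool_pos: [541.7, -58.2, 242.9]
orientation: [-3.141, -0.0, 0.671]
ft_force: [0.4, -0.9, -1.8]
opening: 0.273
grasp_force: 59.4
time_s: 18.93
tool_pos: [527.5, 85.9, 243.0]
orientation: [-3.141, -0.0, 0.672]
ft_force: [0.8, 0.5, -1.8]
opening: 0.273
grasp_force: 59.4
time_s: 19.35
tool_pos: [515.6, 213.6, 242.9]
orientation: [-3.141, -0.0, 0.674]
ft_force: [0.9, 0.1, -1.3]
opening: 0.273
grasp_force: 59.3
time_s: 19.6
tool_pos: [514.0, 211.3, 204.9]
orientation: [-3.14, 0.005, 0.673]
ft_force: [-1.0, -0.8, -1.9]
opening: 0.274
grasp_force: 59.4
t 19.9 pos [516.4 211.2 208.2] hole-frame xy [-63.5 396.8] F hole [ 0.48  0.09 -1.79] sd [0.9 0.  1.  0.4 0.3 0.7]
0.6718160621407234 [-0.0091255  -0.00909595]
```

View pics/m6.png

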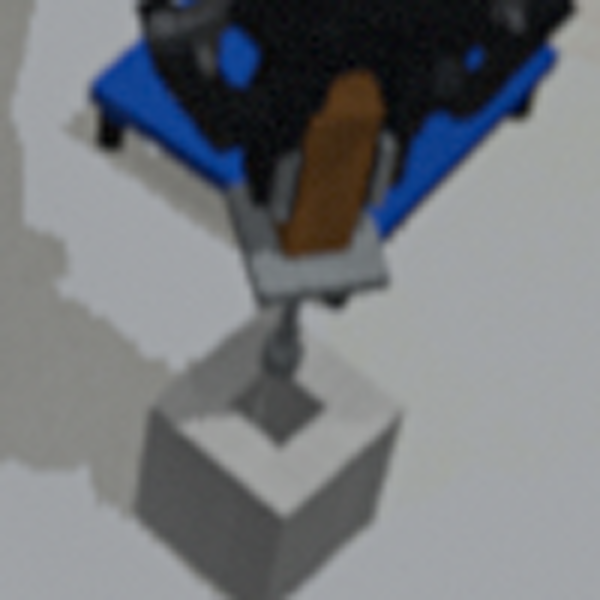

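The blade's lower end (280,375) is above the bore mouth (280,405), and projecting straight down puts it about 3 mm left of the bore centre, inside the 6 mm margin. I trim slightly and lower.

```bash
python3 -m jog '[[[-1,0,-0.06,0,0,0,0],[-1,0,0,0.4,0,0,0],[-1,0,0,0.5,0,0,0],[-1,0,0,0.5,0,0,0],[-1,0,0,0.2,0,0,0]]]'
python3 -c "from h import *;avg(3)"
```

```text
time_s: 20.37
tool_pos: [514.6, 211.7, 165.7]
orientation: [-3.141, 0.003, 0.672]
ft_force: [-0.9, 0.1, -2.4]
opening: 0.273
grasp_force: 59.4
t 20.52 pos [514.7 211.7 166.3] hole-frame xy [-65.2 397.2] F hole [-0.08 -0.34 -1.28] sd [0.4 0.2 0.8 0.2 0.3 0.4]
```

```bash
python3 -m jog '[[[-1,0,0,0.4,0,0,0],[-1,0,0,0.5,0,0,0],[-1,0,0,0.5,0,0,0],[-1,0,0,0.4,0,0,0],[-1,0,0,0.2,0,0,0]]]'
python3 -c "from h import *;avg(4)"
```

```text
time_s: 20.93
tool_pos: [515.2, 211.9, 116.5]
orientation: [-3.141, 0.001, 0.672]
ft_force: [0.0, 0.2, -1.3]
opening: 0.275
grasp_force: 59.4
t 21.13 pos [515.4 212.  117.1] hole-frame xy [-64.6 397.6] F hole [-0.   -0.2  -1.91] sd [0.5 0.2 0.8 0.4 0.6 0.3]
```

```bash
python3 -m jog '[[[-1,0,0,0.1,0,0,0],[-1,0,0,0.1,0,0,0],[-1,0,0,0.08,0,0,0],[-1,0,0,0,0,0,0]]]'
python3 -c "from h import *;avg(5)"
```

```text
time_s: 21.47
tool_pos: [515.5, 212.1, 110.5]
orientation: [-3.141, 0.0, 0.672]
ft_force: [-0.0, 0.2, -1.5]
opening: 0.274
grasp_force: 59.4
t 21.72 pos [515.7 212.2 110.8] hole-frame xy [-64.3 397.8] F hole [ 0.32  0.06 -1.52] sd [0.1 0.  0.1 0.3 0.5 0.4]
```

```bash
python3 -m jog '[[[-1,0,0,0.05,0,0,0],[-1,0,0,0.03,0,0,0],[-1,0,0,0,0,0,0]]]'
python3 -c "from h import *;avg(4)"
python3 -m jog '[[[-1,0,0,0.03,0,0,0],[-1,0,0,0,0,0,0]]]'
python3 -c "from h import *;avg(4)"
```

```text
time_s: 21.97
tool_pos: [516.0, 212.3, 110.2]
orientation: [3.141, -0.001, 0.672]
ft_force: [-2.0, -0.5, 7.1]
opening: 0.276
grasp_force: 60.3
t 22.17 pos [516.  212.3 110.1] hole-frame xy [-64.  397.9] F hole [-1.82 -1.01  6.12] sd [0.  0.  0.  0.5 0.3 0.4]
time_s: 22.33
tool_pos: [516.0, 212.3, 110.1]
orientation: [3.141, -0.002, 0.672]
ft_force: [-3.5, -0.6, 11.3]
opening: 0.274
grasp_force: 61.0
t 22.53 pos [516.  212.3 110.1] hole-frame xy [-64.  397.9] F hole [-3.9  -1.04 10.8 ] sd [0.  0.  0.  0.6 0.3 0.2]
```

```bash
python3 -m jog '[[[-0.4,0,0,0,0,0,0],[0,0,0,0,0,0,0],[0.5,0,0,0,0,0,0],[1,0,0,0,0,0,0],[1,0,0,0,0,0,0]]]'
python3 -m jog '[[[1,0,0,0,0,0,0],[1,0,0,0,0,0,0],[1,0,0,0,0,0,0],[1,0,0,-0.4,0,0,0],[1,0,0,-0.6,0,0,0]]]'
python3 -m jog '[[[1,0,0,-0.8,0,0,0],[1,0,0,-0.8,0,0,0],[1,0,0,-0.8,0,0,0],[1,0,0,-0.8,0,0,0],[1,0,0,-0.8,0,0,0]]]'
python3 -m jog '[[[1,-0.4,0,0,0,0,0],[1,-0.8,0,0,0,0,0],[1,-0.8,0,0,0,0,0],[1,-0.4,0,0,0,0,0],[1,0,0,0,0,0,0]]]'
python3 - <<'E'
from h import *
avg(4);s=snap('scene','s7.png')
cv2.imwrite('pics/m7.png',cv2.resize(cv2.cvtColor(s['pixels'],cv2.COLOR_RGB2BGR)[150:350,200:520],(800,500),interpolation=cv2.INTER_CUBIC))
E
```

```text
time_s: 22.95
tool_pos: [515.7, 212.2, 107.8]
orientation: [-3.141, 0.0, 0.672]
ft_force: [-0.4, -0.3, 0.3]
opening: 0.852
grasp_force: 0.0
time_s: 23.37
tool_pos: [514.4, 211.7, 132.3]
orientation: [-3.141, 0.003, 0.672]
ft_force: [0.9, 0.1, -0.1]
opening: 0.999
grasp_force: 0.0
time_s: 23.78
tool_pos: [515.7, 212.2, 234.9]
orientation: [3.141, -0.001, 0.672]
ft_force: [-0.2, -0.0, 0.0]
opening: 0.999
grasp_force: 0.0
time_s: 24.2
tool_pos: [466.4, 173.4, 233.1]
orientation: [-3.141, 0.002, 0.672]
ft_force: [-0.9, 0.4, -1.1]
opening: 1.002
grasp_force: 0.0
t 24.4 pos [469.  174.9 233.1] hole-frame xy [-108.5  357.7] F hole [0.05 0.2  0.05] sd [0.6 0.4 0.1 0.4 0.4 1. ]
```

View pics/m7.png

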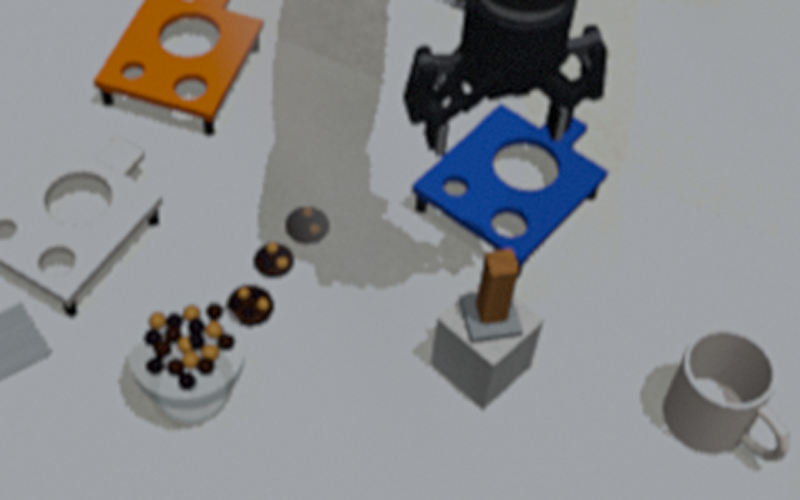

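The scraper stands upright in its rest with its collar flat on the block (crop (492,315)), the gripper is clear, and the bystanders have not moved. I hand the job in.

```bash
python3 -c "from plant import robot;print(robot.finish_job())"
```

```text
the job is handed in; nothing more can be done
None
```

I ran the blade clockwise all the way round the big hole with about 1.5–2.6 N against the edge, put the scraper back in its rest with its collar on the block, let go, and handed the job in at about 24 s; no verdict was returned.

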